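# Wind the phone frame under the curing lamp

### The arm

A 6-joint arm with a two-finger parallel gripper is mounted at the origin on the work surface. World frame = base frame: x ahead of the robot, y to its left, z up, the work surface at z = 0. Lengths are in mm, angles in rad, forces in N, time in s.
With the tool pointing down it reaches from about 325 to 900 mm from the base axis. Payload 6.1 kg.
Tool frame: the origin (TCP) lies on the mounting face of the last link; the fingertips stand 182 mm ahead of it and the grasp point (between the pads) lies 164 mm ahead of it; z points along the fingers, x is the direction in which the jaws open and shut, and the axes are right-handed (so a half turn about z gives the same grasp; the last joint's range is limited). The gripper opens to 87 mm and grips with 3 to 60 N. Pads are 19 mm wide; open, the fingers measure 117 mm over their backs; the gripper's body (75 mm by 190 mm) begins 51 mm behind the grasp point.
Start: joints at [-1.227, 0.22, 1.526, -0, 1.395, -0.126], TCP at [282.935, -557.284, 404.738] pointing down, gripper open.
Joint ranges: [-2.98, 2.98], [-0.91, 2.08], [0.09, 2.57], [-1.24, 4.39], [0.2, 2.65], [-2.68, 2.68]. Speed limits (rad/s): [2.57, 2.57, 3.01, 3.14, 3.14, 3.14].

### API

Orientations are given as a rotation vector (axis times angle).
In Python, from bench import telemetry, imaging, workorder gives the robot as it stands.
- The arm moves only by the tool servo_tool, never from a script. Its arguments are lists of equal length, an entry for each row: "translation": the shift along the world's x, y, z in m, a list of three; "dr": the turn, a rotation vector about the world's x, y, z in rad, a list of three. A call has 1 to 5 rows; each row is the pose to reach, as a shift and turn from the pose commanded when the call began; what a row does not reach only later rows make up. A row lasts 1/8 s, in which the tool goes at most 62.5 mm and 10.7 degrees, less where a joint would pass 70% of its speed; a pose out of reach is approached as far as the arm can. A call with a gripper value outside its range is refused whole. "jaw" is the opening in per cent of the stroke, from 0 (shut) to 100 (fully open), set as the call begins (left out, the last holds). The fingers move at their own pace and stop on an object; "newtons" is the grip in N (left out, the last holds). Time passes only in rows, so rows that repeat a pose let the fingers close. It gives the time, the measured TCP pose, the force and the opening at its end, in the units of the state.
- telemetry.observe(): the state, without advancing time (a new reading comes with each control period).
- imaging.grab_frame(name): name is "scene" or "top"; returns a dict with "frame" (400x640x3 uint8, blue, green, red), "vfov" (degrees; the focal length in pixels is half the picture's height over the tangent of half this angle, whatever the lens; pixels are square), "cx", "cy" (the principal point, pixels), "xyz" and "rotation" of the camera in the world. Camera axes: x right, y up, looking along -z (the intrinsics and any distortion apply to the point x, -y, -z); pixel columns grow to the right and rows downward; lengths in mm; the calibration is good to about 2 mm. A picture is of the moment at which its call begins. There is no depth.
- workorder.finish_job(): hands the job in, once; it reports no verdict.
The state is a dict: "clock": time; "qpos": joint angles; "dq": joint speeds; "effort": joint torques, N m; "tool_pos": TCP position; "tcp_rot": TCP orientation; "contact_force": force on the tool from outside, world axes, zero at the start; "torque": the same for the moment, N m; "grip_width": finger opening in mm.
Only numpy, scipy, OpenCV 4.12 (cv2) and the standard library are available. Lean on these libraries where they do the work, as an engineer would, in place of code of your own. Each camera call takes 0.05 s, during which the arm holds its last target.

### The job

Take hold of the upright handle of the big crank that sits loosely on the square shaft of the curing stage, and wind it clockwise (seen from above) for several turns, until the carriage with the phone frame is centred under the white lamp bar. Move the carriage only with the crank, without touching the carriage, keep the crank down on its square all the while, and let go of it at the end, leaving it seated.

Things in the scene. Friction and masses are not known exactly. Their poses are not given: they have to be found in the camera images.
- crank_handle (a point): Middle of the big crank's upright black handle, 24 mm across, 64 mm tall, spinning freely on its pin, 55 mm from the shaft's axis. The steel arm's top is 35 mm below this point. The arm's hub (32 mm cube, its top level with the arm's) sits loosely on the square shaft, 8 degrees of slack, held by weight: lifted 30 mm it comes off. Not the short ball-knob crank on the small clamp.
- shaft_top (a point): Centre of the top of the upright 14 mm square shaft, seen in the crank's hub, at the gearbox end of the stage; the handle circles about it, its middle 29 mm above this point. Turning takes about 3 N at the handle; it stays where left. Apart from the handle, nothing within 140 mm of it stands higher than the hub.
- carriage: Carriage with grey mould (164 x 92 mm) and black phone frame (148 x 72 mm, long side across the guide rods). Origin: middle of its underside, 32 mm above the table; mould's top 28 mm above that. y axis: along the rods, away from the gearbox; z up. A clockwise turn moves it 20 mm along +y, an anticlockwise turn back. It needs 2 to 3.5 turns and can run past the lamp by 30 mm.
- lamp_mid (a point): Centre of the fixed white lamp bar (226 x 26 x 20 mm) that bridges the stage on two posts, 110 to 130 mm above the table. Its y axis is parallel to the carriage's; the carriage is centred when both have the same place along it.
Not all that is in view belongs to the job. What is shaped like the part that bears crank_handle but orange or yellow is not meant. Leave any yellow look-alike of the part that bears lamp_mid alone.

How it is judged (in metres and radians):
At the end, for the whole second after the job is handed in: The carriage's middle is within 8 mm of the lamp bar's middle along the rods, at rest, and the crank is still seated on the square shaft (its handle no more than 8 mm above its normal height, and within 65 mm of the shaft's axis) (y of carriage in the frame of lamp_mid between -0.008 and 0.008 m and z of crank_handle in the frame of shaft_top below 0.037 m and horizontal distance between crank_handle and shaft_top below 0.065 m and linear speed of carriage below 0.005 m/s); the robot touches nothing.
It fails at once if the crank is lifted off its square (handle more than 15 mm above its normal height over the shaft) (z of crank_handle in the frame of shaft_top above 0.044 m).
It fails at once if the carriage or what it carries is pushed directly by the robot (more than 3 N) (contact force between any of the fingers, the arm and carriage above 3 N).
It also fails if it takes over 64 s, if anything falls off the work surface, if the arm or the gripper's body presses on something with over 40 N, if the wrist force passes 120 N, or if a joint passes its speed limit or range.

## Working session

There is one attempt and no reset: what is moved stays moved. The work goes in short steps, Python scripts to look and compute and a tool call to move; the robot and the scene stay as the last step left them, time stands still between calls to the robot, and variables do not carry over. Pictures are saved under pics/ and viewed, and the job is handed in when it is done.

Besides the shell and the picture viewer there is one more tool, called as name(argument=value, ...) on one line, values as JSON. servo_tool: Moves the arm, as the interface text tells. Its arguments: {"type":"object","properties":{"translation":{"type":"array"},"dr":{"type":"array"},"jaw":{"type":"number"},"newtons":{"type":"number"}},"required":["translation","dr"]}

```bash
ls; mkdir -p pics; python3 - <<'E'
from bench import telemetry, imaging, workorder
import cv2
print(telemetry.observe())
for n in ("scene","top"):
    f=imaging.grab_frame(n); cv2.imwrite(f"pics/{n}0.png",f["frame"])
    print({k:v for k,v in f.items() if k!="frame"})
E
```

```text
pics
{'clock': 0.0, 'qpos': array([-1.22707756e+00,  2.21214747e-01,  1.52765520e+00,  1.94625250e-05,
        1.39469982e+00, -1.26100106e-01]), 'dq': array([ 0.00045   , -0.00093855,  0.00092099, -0.00092432, -0.00026261,
       -0.00043436]), 'effort': array([ 2.16625725e-03, -4.94607639e+01, -3.87373853e+01,  7.01721408e-02,
        5.72400028e-02, -1.65946990e-04]), 'tool_pos': array([ 282.85579   , -557.01219628,  403.62062557]), 'tcp_rot': array([-2.67641054e+00,  1.64272783e+00,  2.40171436e-03]), 'contact_force': array([-0.10764548,  0.26399732,  0.10964188]), 'torque': array([ 0.04944168,  0.05179959, -0.00931357]), 'grip_width': 86.92281293248573}
{'vfov': 45.89533501504239, 'cx': 323.34231103267535, 'cy': 200.74248969266307, 'xyz': array([1210.09532193,  137.08692911,  583.51604146]), 'rotation': array([0.70243625, 0.92114145, 1.67208035])}
{'vfov': 48.10262145633037, 'cx': 319.4668239891145, 'cy': 207.44911250056765, 'xyz': array([365.709477  , -57.71373902, 976.52649921]), 'rotation': array([ 0.06866185, -0.07587802, -1.55990224])}
```

View pics/scene0.png

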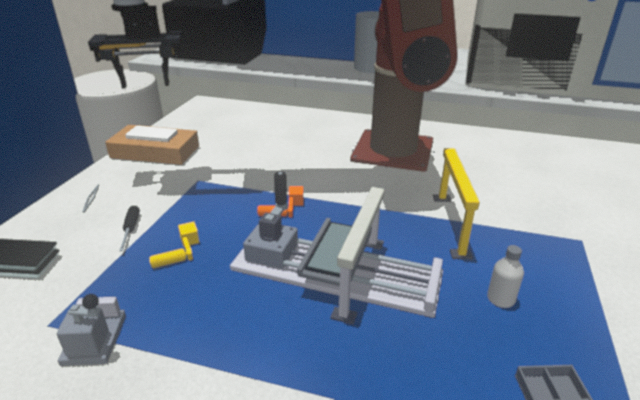

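View pics/top0.png

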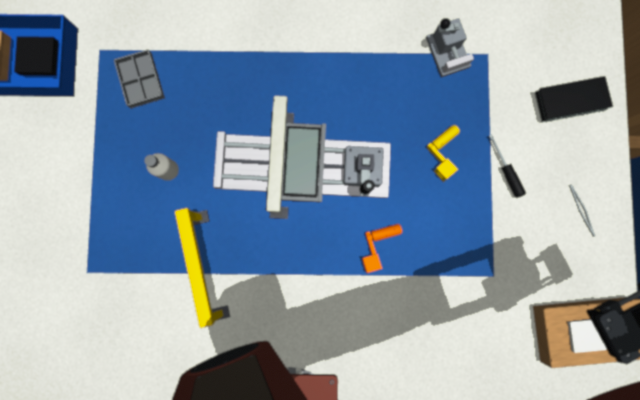

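The top view shows the grey crank at (365,170) with its black handle at (367,186). The lamp bar is at (278,155) and the carriage at (303,160). The look-alikes are the orange crank (380,245), the yellow crank (445,152), the yellow bar (195,265) and the small clamp (450,45). Next I'll take enlarged crops to confirm.

```bash
python3 - <<'E'
import cv2
a=cv2.imread("pics/top0.png")[80:230,200:410]; b=cv2.imread("pics/scene0.png")[160:330,220:450]
cv2.imwrite("pics/c1.png",cv2.resize(a,None,fx=3.8,fy=3.8,interpolation=cv2.INTER_CUBIC))
cv2.imwrite("pics/c2.png",cv2.resize(b,None,fx=3.4,fy=3.4,interpolation=cv2.INTER_CUBIC))
E
```

```text
(no output)
```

View pics/c1.png

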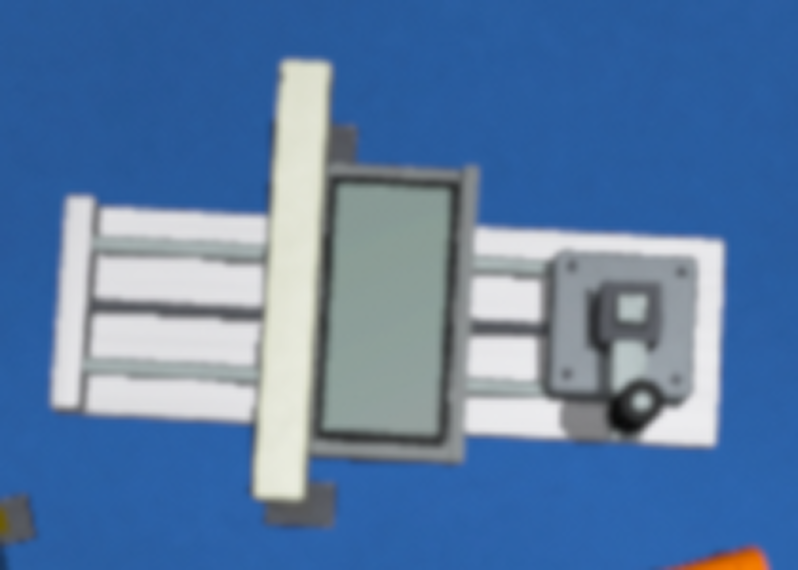

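View pics/c2.png

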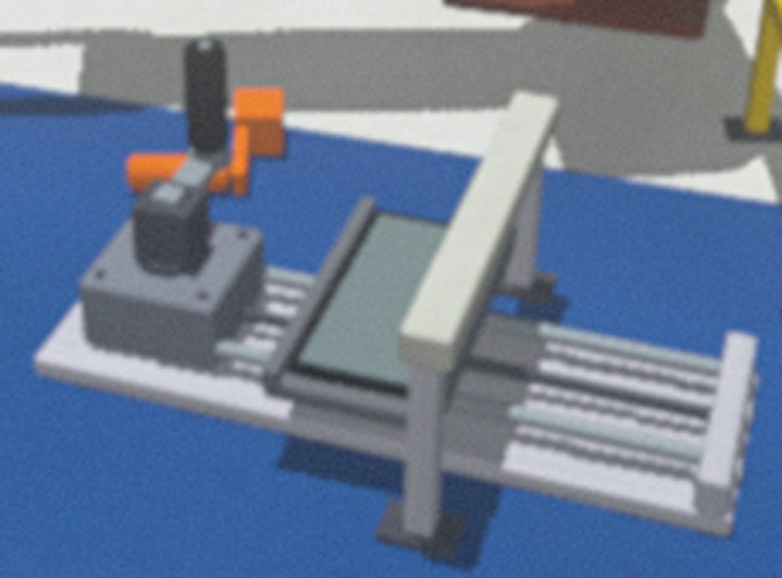

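```bash
cat > h.py <<'E'
import numpy as np, cv2
from scipy.spatial.transform import Rotation as R
CAM={"scene":dict(v=45.89533501504239,c=(323.342311,200.742490),p=np.array([1210.09532193,137.08692911,583.51604146]),r=[0.70243625,0.92114145,1.67208035]),
"top":dict(v=48.10262145633037,c=(319.466824,207.449113),p=np.array([365.709477,-57.71373902,976.52649921]),r=[0.06866185,-0.07587802,-1.55990224])}
def ray(cam,u,v):
    c=CAM[cam]; f=200/np.tan(np.radians(c["v"]/2))
    d=np.array([(u-c["c"][0])/f,-(v-c["c"][1])/f,-1.]); d=R.from_rotvec(c["r"]).apply(d)
    return c["p"],d/np.linalg.norm(d)
def onz(cam,uv,z):
    p,d=ray(cam,*uv); return p+d*(z-p[2])/d[2]
def tri(a,b):
    p,d=ray("top",*a); q,e=ray("scene",*b)
    s=np.linalg.lstsq(np.c_[d,-e],q-p,rcond=None)[0]
    A,B=p+s[0]*d,q+s[1]*e
    return (A+B)/2,np.linalg.norm(A-B)
def proj(cam,P):
    c=CAM[cam]; f=200/np.tan(np.radians(c["v"]/2))
    x=R.from_rotvec(c["r"]).inv().apply(np.asarray(P,float)-c["p"])
    return np.stack([c["c"][0]+f*x[...,0]/-x[...,2], c["c"][1]-f*x[...,1]/-x[...,2]],-1)
E
python3 - <<'E'
from h import *
np.set_printoptions(precision=1,suppress=True)
T=lambda x,y:((x+.5)/3.8-.5+200,(y+.5)/3.8-.5+80)
S=lambda x,y:((x+.5)/3.4-.5+220,(y+.5)/3.4-.5+160)
print("shaft",tri(T(632,307),S(168,195)))
print("handle top",tri(T(643,400),S(205,43)))
print("lamp corners",[onz("top",T(*q),130) for q in [(280,60),(330,63),(305,500),(253,497)]])
print("lamp near corner tri",tri(T(280,60),S(450,340)), tri(T(330,63),S(402,332)))
print("mould R edge",[onz("top",T(*q),60) for q in [(478,167),(463,460)]])
print("frame",[onz("top",T(*q),60) for q in [(330,180),(464,184),(445,443),(318,436)]])
print("baseplate",[onz("top",T(*q),10) for q in [(725,240),(716,445),(68,198),(52,410)]])
E
```

```text
shaft (array([ 542.5, -153.9,   95.5]), np.float64(1.3836594567081884))
handle top (array([ 484. , -151.9,  158.9]), np.float64(0.44870514104998205))
lamp corners [array([661.4,  30.4, 130. ]), array([660.1,   4.8, 130. ]), array([436.1,  13.7, 130. ]), array([437.3,  39.6, 130. ])]
lamp near corner tri (array([661.6,  29.3, 130.1]), np.float64(2.164339010214155)) (array([660.6,   5.5, 128.4]), np.float64(1.019136259263069))
mould R edge [array([626.6, -72.3,  60. ]), array([464.4, -65.5,  60. ])]
frame [array([618.4,   8.9,  60. ]), array([617. , -64.7,  60. ]), array([473.6, -55.7,  60. ]), array([476.7,  13.1,  60. ])]
baseplate [array([ 599.3, -216.3,   10. ]), array([ 479.9, -210.5,   10. ]), array([619.9, 163.9,  10. ]), array([496.2, 169.3,  10. ])]
```

```bash
python3 - <<'E'
from h import *
np.set_printoptions(precision=1,suppress=True)
a=cv2.imread("pics/top0.png")[140:205,335:400]; b=cv2.imread("pics/scene0.png")[165:245,235:315]
cv2.imwrite("pics/c3.png",np.hstack([cv2.resize(a,(400,400),interpolation=cv2.INTER_CUBIC),cv2.resize(b,(400,400),interpolation=cv2.INTER_CUBIC)]))
print(R.from_rotvec([-2.67641054e+00,  1.64272783e+00,  2.40171436e-03]).as_matrix())
E
```

```text
[[ 0.5 -0.9 -0. ]
 [-0.9 -0.5  0. ]
 [-0.  -0.  -1. ]]
```

View pics/c3.png

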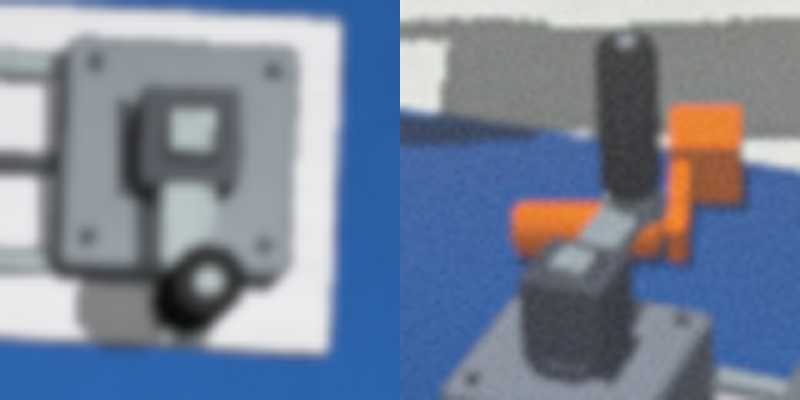

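```bash
python3 - <<'E'
from h import *
np.set_printoptions(precision=1,suppress=True)
print(tri((365.9,160.7),(269,216.2)),tri((368.5,185.1),(279.8,172.2)))
for z in (95,97,99): print(onz("top",(365.9,160.7),z),onz("top",(368.5,185.1),z+61))
print(proj("scene",[[542,-153.5,97],[486,-152,158],[486,-152,94]]))
E
```

```text
(array([ 541.8, -153.9,   96.8]), np.float64(1.9346777810037032)) (array([ 483.7, -151.7,  159. ]), np.float64(1.4396326825632266))
[ 541.8 -153.2   95. ] [ 483.9 -151.4  156. ]
[ 541.4 -153.    97. ] [ 483.6 -151.1  158. ]
[ 541.  -152.7   99. ] [ 483.4 -150.9  160. ]
[[269.7 216.3]
 [279.6 173.2]
 [281.1 202.2]]
```

servo_tool(translation=[[0.02,0.041,0],[0.041,0.082,0],[0.061,0.122,0],[0.081,0.162,0],[0.101,0.203,0]], dr=[[0,0,-0.06],[0,0,-0.14],[0,0,-0.25],[0,0,-0.36],[0,0,-0.47]], jaw=100)

```text
clock: 0.72
tool_pos: [384.3, -352.8, 404.3]
tcp_rot: [-2.217, 2.226, 0.001]
contact_force: [0.4, -0.3, -0.5]
grip_width: 87.5
```

servo_tool(translation=[[0.02,0.041,0],[0.041,0.082,0],[0.061,0.122,0],[0.082,0.164,0],[0.1016,0.2028,0]], dr=[[0,0,0],[0,0,0],[0,0,0],[0,0,0],[0,0,0]])

```text
clock: 1.35
tool_pos: [485.9, -149.9, 404.4]
tcp_rot: [2.221, -2.221, -0.001]
contact_force: [1.3, 0.2, -0.9]
grip_width: 87.2
```

servo_tool(translation=[[0,0,0],[0,0,-0.01],[0,0,-0.025],[0,0,-0.04],[0,0,-0.04]], dr=[[0,0,0],[0,0,0],[0,0,0],[0,0,0],[0,0,0]])

```text
clock: 1.98
tool_pos: [484.6, -151.8, 362.3]
tcp_rot: [2.219, -2.222, -0.006]
contact_force: [-0.4, 0.4, -0.5]
grip_width: 86.9
```

```bash
python3 - <<'E'
from bench import imaging
import cv2
f=imaging.grab_frame("scene")["frame"][80:260,200:400]
cv2.imwrite("pics/s1.png",cv2.resize(f,None,fx=3,fy=3,interpolation=cv2.INTER_CUBIC))
E
```

```text
(no output)
```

View pics/s1.png

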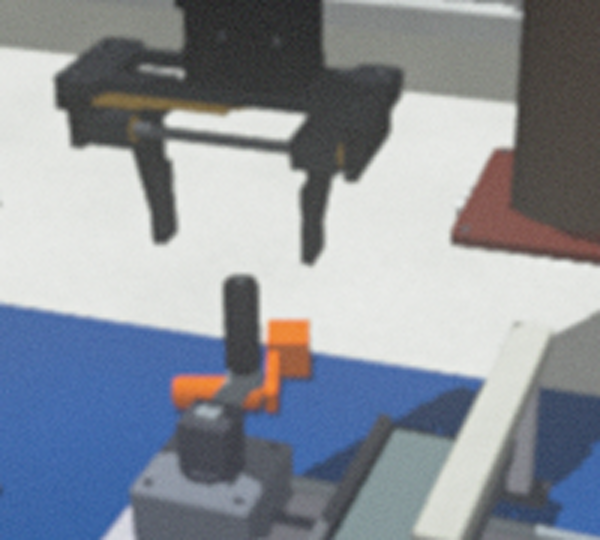

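The gripper is centred over the grey crank's black handle: the fingers are at x=165 and 315 in the crop, and the handle is at 241. I'll descend and grip.

servo_tool(translation=[[0,0,-0.02],[0,0,-0.04],[0,0,-0.06],[0,0,-0.072],[0,0,-0.072]], dr=[[0,0,0],[0,0,0],[0,0,0],[0,0,0],[0,0,0]])

```text
clock: 2.65
tool_pos: [485.3, -151.5, 292.2]
tcp_rot: [2.221, -2.222, -0.002]
contact_force: [0.4, -0.2, -0.3]
grip_width: 87.1
```

servo_tool(translation=[[0,0,0],[0,0,0],[0,0,0],[0,0,0],[0,0,0]], dr=[[0,0,0],[0,0,0],[0,0,0],[0,0,0],[0,0,0]], jaw=0, newtons=12)

```text
clock: 3.28
tool_pos: [485.5, -151.5, 292.8]
tcp_rot: [-2.221, 2.222, -0.0]
contact_force: [-0.5, 0.4, 0.6]
grip_width: 45.3
```

servo_tool(translation=[[0,0,0],[0,0,0],[0,0,0]], dr=[[0,0,0],[0,0,0],[0,0,0]])

```text
clock: 3.65
tool_pos: [485.5, -151.5, 292.7]
tcp_rot: [-2.221, 2.222, 0.0]
contact_force: [-0.6, 0.7, 0.1]
grip_width: 23.4
```

```bash
cat > circ.py <<'E'
import sys,numpy as np
# start angle deg, step, calls, r
a0,st,n,r=map(float,sys.argv[1:5])
for k in range(int(n)):
    a=np.radians(a0-st*(5*k+np.arange(6)))
    P=r*np.c_[np.cos(a),np.sin(a)]
    print(a0-st*5*k, [[round(float(x),4),round(float(y),4),0] for x,y in (P[1:]-P[0])/1000])
E
python3 circ.py 178 12 6 55
```

```text
178.0 [[0.0016, 0.0114, 0], [0.0055, 0.0222, 0], [0.0116, 0.0319, 0], [0.0196, 0.0402, 0], [0.0291, 0.0466, 0]]
118.0 [[0.0107, 0.0043, 0], [0.022, 0.0063, 0], [0.0335, 0.0059, 0], [0.0446, 0.0031, 0], [0.055, -0.0019, 0]]
58.0 [[0.0091, -0.0071, 0], [0.0165, -0.0159, 0], [0.0218, -0.026, 0], [0.025, -0.0371, 0], [0.0258, -0.0486, 0]]
-2.0 [[-0.0016, -0.0114, 0], [-0.0055, -0.0222, 0], [-0.0116, -0.0319, 0], [-0.0196, -0.0402, 0], [-0.0291, -0.0466, 0]]
-62.0 [[-0.0107, -0.0043, 0], [-0.022, -0.0063, 0], [-0.0335, -0.0059, 0], [-0.0446, -0.0031, 0], [-0.055, 0.0019, 0]]
-122.0 [[-0.0091, 0.0071, 0], [-0.0165, 0.0159, 0], [-0.0218, 0.026, 0], [-0.025, 0.0371, 0], [-0.0258, 0.0486, 0]]
```

servo_tool(translation=[[0.0016,0.0114,0],[0.0055,0.0222,0],[0.0116,0.0319,0],[0.0196,0.0402,0],[0.0291,0.0466,0]], dr=[[0,0,0],[0,0,0],[0,0,0],[0,0,0],[0,0,0]])

```text
clock: 4.28
tool_pos: [515.3, -104.1, 293.1]
tcp_rot: [2.222, -2.221, -0.0]
contact_force: [-1.8, -3.0, 5.0]
grip_width: 23.2
```

servo_tool(translation=[[0.0107,0.0043,0],[0.022,0.0063,0],[0.0335,0.0059,0]], dr=[[0,0,0],[0,0,0],[0,0,0]])

```text
clock: 4.65
tool_pos: [549.0, -97.9, 293.2]
tcp_rot: [-2.221, 2.22, 0.002]
contact_force: [-3.7, -0.1, 6.3]
grip_width: 23.5
```

servo_tool(translation=[[0.0111,-0.0028,0],[0.0215,-0.0078,0]], dr=[[0,0,0],[0,0,0]])

```text
clock: 4.9
tool_pos: [570.7, -105.3, 293.2]
tcp_rot: [-2.22, 2.22, 0.003]
contact_force: [-1.1, 3.8, 5.7]
grip_width: 23.5
```

servo_tool(translation=[[0.0091,-0.0071,0],[0.0165,-0.0159,0],[0.0218,-0.026,0],[0.025,-0.0371,0],[0.0258,-0.0486,0]], dr=[[0,0,0],[0,0,0],[0,0,0],[0,0,0],[0,0,0]])

```text
clock: 5.52
tool_pos: [597.3, -154.4, 293.6]
tcp_rot: [-2.218, 2.218, -0.003]
contact_force: [3.9, 2.7, 3.1]
grip_width: 23.5
```

```bash
cat > look.py <<'E'
from bench import imaging
import cv2,sys
t=imaging.grab_frame("top")["frame"][80:230,200:410]; s=imaging.grab_frame("scene")["frame"][150:300,220:430]
cv2.imwrite(sys.argv[1],cv2.vconcat([cv2.resize(x,None,fx=1.95*1,fy=1.95,interpolation=cv2.INTER_CUBIC) if 0 else cv2.resize(x,(412,295),interpolation=cv2.INTER_CUBIC) for x in (t,s)]))
E
python3 look.py pics/l1.png
```

```text
(no output)
```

View pics/l1.png

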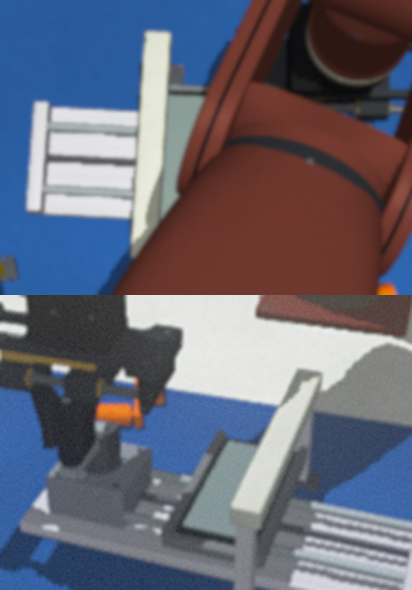

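The crank is following the gripper and is still seated, with the handle gripped at (75,430) in the picture. The carriage is moving toward the lamp, so I'll carry on winding.

servo_tool(translation=[[-0.001,-0.0114,0],[-0.0045,-0.0222,0],[-0.0106,-0.0319,0],[-0.0186,-0.0402,0],[-0.0281,-0.0466,0]], dr=[[0,0,0],[0,0,0],[0,0,0],[0,0,0],[0,0,0]])

```text
clock: 6.25
tool_pos: [567.5, -202.2, 293.4]
tcp_rot: [-2.22, 2.221, -0.002]
contact_force: [2.9, 1.1, 5.1]
grip_width: 23.6
```

servo_tool(translation=[[-0.0107,-0.0043,0],[-0.022,-0.0063,0],[-0.0335,-0.0059,0],[-0.0446,-0.0031,0],[-0.055,0.0019,0]], dr=[[0,0,0],[0,0,0],[0,0,0],[0,0,0],[0,0,0]])

```text
clock: 6.88
tool_pos: [512.5, -199.9, 293.2]
tcp_rot: [-2.219, 2.221, -0.003]
contact_force: [6.4, 1.9, 3.7]
grip_width: 23.4
```

servo_tool(translation=[[-0.0091,0.0071,0],[-0.0165,0.0159,0],[-0.0218,0.026,0],[-0.025,0.0371,0],[-0.0258,0.0486,0]], dr=[[0,0,0],[0,0,0],[0,0,0],[0,0,0],[0,0,0]])

```text
clock: 7.5
tool_pos: [486.6, -152.0, 293.1]
tcp_rot: [2.221, -2.222, 0.005]
contact_force: [4.4, -3.0, 1.9]
grip_width: 23.4
```

servo_tool(translation=[[0.0021,0.0114,0],[0.0065,0.0222,0],[0.0126,0.0319,0],[0.0206,0.0402,0],[0.0301,0.0466,0]], dr=[[0,0,0],[0,0,0],[0,0,0],[0,0,0],[0,0,0]])

```text
clock: 8.12
tool_pos: [515.8, -104.7, 293.0]
tcp_rot: [2.219, -2.219, -0.004]
contact_force: [-4.4, -0.6, 10.3]
grip_width: 23.4
```

servo_tool(translation=[[0.0107,0.0043,0],[0.022,0.0063,0],[0.0335,0.0059,0],[0.0446,0.0031,0],[0.055,-0.0019,0]], dr=[[0,0,0],[0,0,0],[0,0,0],[0,0,0],[0,0,0]])

```text
clock: 8.75
tool_pos: [571.4, -105.6, 293.0]
tcp_rot: [2.222, -2.221, -0.006]
contact_force: [-1.2, 4.8, 10.4]
grip_width: 23.7
```

servo_tool(translation=[[0.0091,-0.0071,0],[0.0165,-0.0159,0],[0.0218,-0.026,0],[0.025,-0.0371,0],[0.0258,-0.0486,0]], dr=[[0,0,0],[0,0,0],[0,0,0],[0,0,0],[0,0,0]])

```text
clock: 9.38
tool_pos: [597.8, -154.7, 293.2]
tcp_rot: [-2.22, 2.22, 0.001]
contact_force: [2.5, 4.1, 6.3]
grip_width: 23.6
```

servo_tool(translation=[[-0.0016,-0.0114,0],[-0.0055,-0.0222,0],[-0.0116,-0.0319,0],[-0.0196,-0.0402,0],[-0.0291,-0.0466,0]], dr=[[0,0,0],[0,0,0],[0,0,0],[0,0,0],[0,0,0]])

```text
clock: 10.0
tool_pos: [568.4, -201.9, 293.2]
tcp_rot: [-2.22, 2.221, -0.001]
contact_force: [2.8, 3.0, 5.7]
grip_width: 23.8
```

servo_tool(translation=[[-0.0107,-0.0043,0],[-0.022,-0.0063,0],[-0.0335,-0.0059,0],[-0.0446,-0.0031,0],[-0.055,0.0019,0]], dr=[[0,0,0],[0,0,0],[0,0,0],[0,0,0],[0,0,0]])

```text
clock: 10.62
tool_pos: [513.2, -200.0, 293.1]
tcp_rot: [-2.22, 2.221, -0.002]
contact_force: [5.6, 0.9, 3.8]
grip_width: 23.3
```

servo_tool(translation=[[-0.0091,0.0071,0],[-0.0165,0.0159,0],[-0.0218,0.026,0],[-0.025,0.0371,0],[-0.0258,0.0486,0]], dr=[[0,0,0],[0,0,0],[0,0,0],[0,0,0],[0,0,0]])

```text
clock: 11.25
tool_pos: [487.1, -151.4, 293.0]
tcp_rot: [2.22, -2.22, 0.002]
contact_force: [4.2, -3.5, 3.1]
grip_width: 23.5
```

```bash
python3 look.py pics/l2.png
```

```text
(no output)
```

View pics/l2.png

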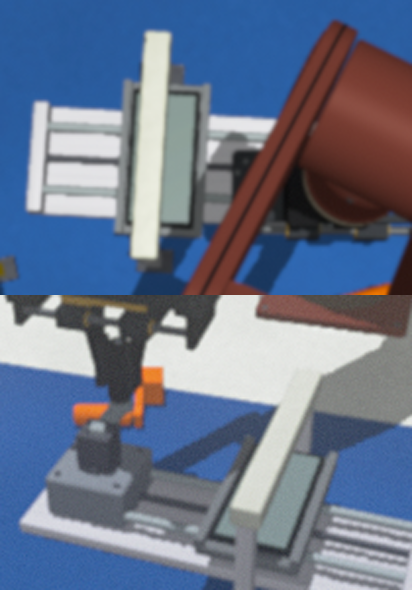

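After two turns both edges of the mould show on either side of the lamp bar (top crop, x≈125 to 207). I'll measure from a larger crop.

```bash
cat > look2.py <<'E'
from bench import imaging
import cv2,sys
t=imaging.grab_frame("top")["frame"][85:225,240:330]
cv2.imwrite(sys.argv[1],cv2.resize(t,(360,560),interpolation=cv2.INTER_CUBIC))
E
python3 look2.py pics/m1.png
```

```text
(no output)
```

View pics/m1.png

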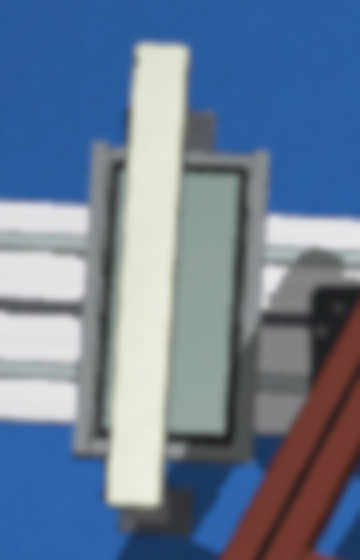

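```bash
cat > meas.py <<'E'
from h import *
import json,sys
T=lambda q:((q[0]+.5)/4-.5+240,(q[1]+.5)/4-.5+85)
m=json.loads(sys.argv[1]); l=json.loads(sys.argv[2])
M=np.mean([onz("top",T(q),60) for q in m],0); L=np.mean([onz("top",T(q),130) for q in l],0)
u=np.array([.043,.999]); print(M,L,"carriage-lamp y",(M-L)[:2]@u)
for q in m: print(onz("top",T(q),60))
E
python3 meas.py "[[93,141],[270,150],[250,461],[73,454]]" "[[136,43],[189,45],[161,508],[106,505]]"
```

```text
[549.12485663  16.01351357  60.        ] [548.5037654   21.83129352 130.        ] carriage-lamp y -5.785255247271012
[633.0825647   58.50058345  60.        ]
[629.28365804 -34.03889882  60.        ]
[465.71207459 -25.71674147  60.        ]
[468.4211292   65.30911112  60.        ]
```

servo_tool(translation=[[0.0016,0.0114,0],[0.0055,0.0222,0],[0.0116,0.0319,0],[0.0196,0.0402,0],[0.0291,0.0466,0]], dr=[[0,0,0],[0,0,0],[0,0,0],[0,0,0],[0,0,0]])

```text
clock: 12.02
tool_pos: [515.6, -104.6, 292.7]
tcp_rot: [2.219, -2.218, -0.004]
contact_force: [-3.2, -2.8, 10.4]
grip_width: 23.5
```

servo_tool(translation=[[0.0107,0.0043,0],[0.022,0.0063,0],[0.0335,0.0059,0],[0.0446,0.0031,0],[0.0446,0.0031,0]], dr=[[0,0,0],[0,0,0],[0,0,0],[0,0,0],[0,0,0]])

```text
clock: 12.65
tool_pos: [561.0, -100.7, 292.8]
tcp_rot: [2.222, -2.22, -0.005]
contact_force: [-0.0, 3.2, 10.3]
grip_width: 23.7
```

```bash
python3 look2.py pics/m2.png; python3 look.py pics/l3.png
```

```text
(no output)
```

View pics/m2.png

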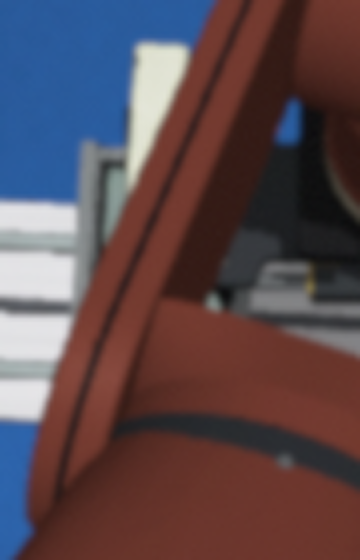

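View pics/l3.png

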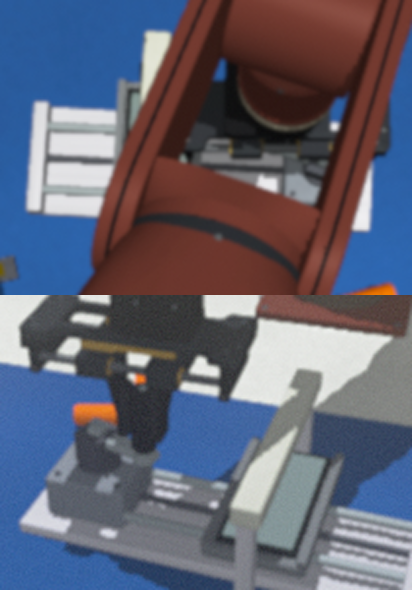

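The near mould edge moved from 93 to about 81 px, roughly 6 mm as intended. Now I'll release and lift clear.

servo_tool(translation=[[0,0,0],[0,0,0],[0,0,0],[0,0,0],[0,0,0]], dr=[[0,0,0],[0,0,0],[0,0,0],[0,0,0],[0,0,0]], jaw=80)

```text
clock: 13.42
tool_pos: [561.1, -101.8, 292.5]
tcp_rot: [2.221, -2.222, -0.001]
contact_force: [0.8, -0.4, 0.2]
grip_width: 64.7
```

servo_tool(translation=[[0,0,0],[0,0,0],[0,0,0],[0,0,0]], dr=[[0,0,0],[0,0,0],[0,0,0],[0,0,0]])

```text
clock: 13.92
tool_pos: [561.2, -101.8, 292.8]
tcp_rot: [-2.221, 2.222, -0.0]
contact_force: [-0.3, -0.4, -0.1]
grip_width: 69.6
```

Open with no force on the tool. I'll lift straight up, then move aside so the cameras can see the stage.

servo_tool(translation=[[0,0,0.015],[0,0,0.035],[0,0,0.06],[0,0,0.09],[0,0,0.12]], dr=[[0,0,0],[0,0,0],[0,0,0],[0,0,0],[0,0,0]])

```text
clock: 14.55
tool_pos: [561.3, -101.7, 415.8]
tcp_rot: [-2.22, 2.221, -0.003]
contact_force: [-0.1, 0.2, -0.3]
grip_width: 69.8
```

servo_tool(translation=[[-0.03,-0.04,0],[-0.06,-0.08,0],[-0.09,-0.12,0],[-0.12,-0.16,0],[-0.15,-0.2,0]], dr=[[0,0,0],[0,0,0],[0,0,0],[0,0,0],[0,0,0]])

```text
clock: 15.18
tool_pos: [410.2, -302.9, 415.0]
tcp_rot: [-2.221, 2.221, -0.005]
contact_force: [-0.6, -0.3, 0.2]
grip_width: 69.6
```

servo_tool(translation=[[-0.02,-0.04,0],[-0.04,-0.08,0],[-0.06,-0.12,0],[-0.08,-0.16,0],[-0.08,-0.16,0]], dr=[[0,0,0],[0,0,0],[0,0,0],[0,0,0],[0,0,0]])

```text
clock: 15.8
tool_pos: [329.7, -464.1, 414.5]
tcp_rot: [2.216, -2.225, 0.003]
contact_force: [0.8, 0.4, -0.5]
grip_width: 69.8
```

```bash
python3 look2.py pics/m3.png; python3 look.py pics/l4.png
```

```text
(no output)
```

View pics/m3.png

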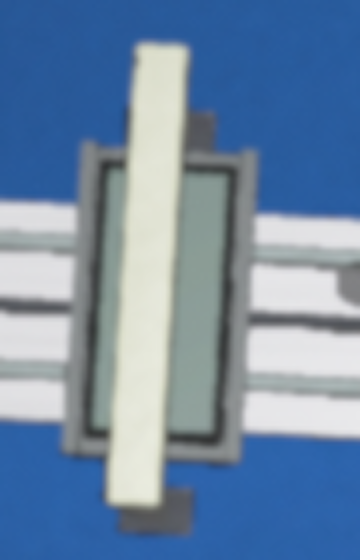

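View pics/l4.png

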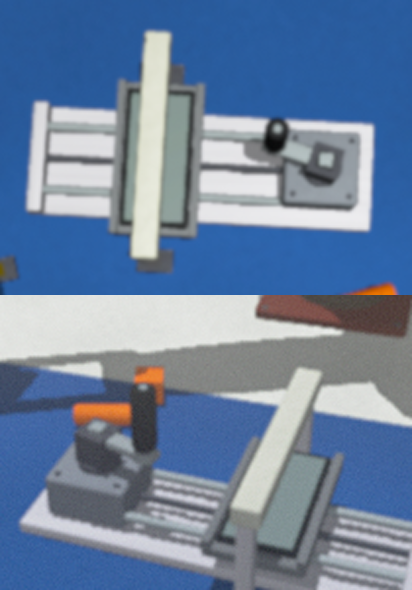

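```bash
python3 meas.py "[[81,141],[258,150],[240,462],[62,454]]" "[[136,43],[189,45],[161,508],[106,505]]"
python3 - <<'E'
from bench import imaging
import cv2
t=imaging.grab_frame("top")["frame"][125:190,325:390]; s=imaging.grab_frame("scene")["frame"][180:260,235:315]
cv2.imwrite("pics/f.png",cv2.hconcat([cv2.resize(x,(400,400),interpolation=cv2.INTER_CUBIC) for x in (t,s)]))
E
```

```text
[548.93432618  21.84380662  60.        ] [548.5037654   21.83129352 130.        ] carriage-lamp y 0.031014696877711103
[633.01405006  64.76713178  60.        ]
[629.21527189 -27.76893066  60.        ]
[465.14352084 -20.58312559  60.        ]
[468.36446194  70.96015093  60.        ]
```

View pics/f.png

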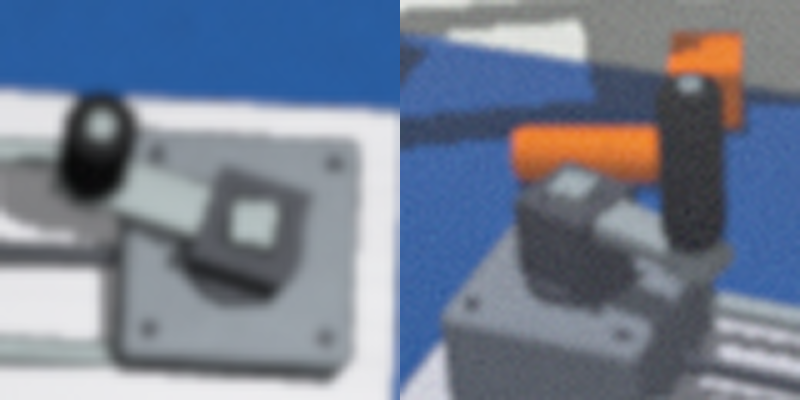

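```bash
python3 - <<'E'
from h import *
t=lambda x,y:(325+(x+.5)*.1625-.5,125+(y+.5)*.1625-.5); s=lambda x,y:(235+(x-400+.5)*.2-.5,180+(y+.5)*.2-.5)
h=tri(t(101,124),s(690,84)); k=tri(t(255,222),s(573,182)); print(h,k,h[0]-k[0],np.hypot(*(h[0]-k[0])[:2]))
E
```

```text
(array([ 558.80113604, -100.56295263,  158.91450105]), np.float64(1.207995765409415)) (array([ 541.67825229, -153.82470371,   97.19334744]), np.float64(1.3690379736027891)) [17.12288375 53.26175108 61.72115361] 55.94646794489324
```

The crank is seated: the handle's top is 61.7 mm above the shaft top (61 expected) and 56 mm from the axis. The carriage offset measures 0.0 mm, and the robot is clear. I'm handing in.

```bash
python3 - <<'E'
from bench import workorder
print(workorder.finish_job())
E
```

```text
the job is handed in; nothing more can be done
None
```

I gripped the black handle of the grey crank at 12 N and wound it clockwise about 2.3 turns. I then released it, lifted straight up, moved the arm clear, and handed the job in at about 16 s.

- **Carriage:** its middle measures 0.0 mm from the lamp bar's middle along the rods in the top camera, with the calibration good to about 2 mm. I did not check this against the scene camera.
- **Crank:** it is still seated. The handle's top is 61.7 mm above the shaft top (61 expected) and 56 mm from the axis (55 expected).
- **Forces:** the call-end readings stayed below about 11 N while winding. The gripper was open and read no load before I lifted.
- **Disagreement:** the first handle-to-shaft distance I measured was 58 mm instead of 55. I allowed for it by moving the centre of the winding circle about 2 mm in x. No other check failed.

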